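# Load the reagent caddy with the amber bottles

### The job

Collect the four small amber bottles into the white caddy, each standing upright on the floor of the coloured nest that matches its cap. The two clear glass bottles do not belong: leave them standing where they are, and knock no bottle over.

Things in the scene. Friction and masses are not known exactly. Their poses are not given: they have to be found in the camera images.
- amber_red: Small amber (brown) glass screw-cap bottle with a red cap, loose, standing upright on the worktop: body 48 mm diameter, 83 mm high in all; the cap is 34 mm in diameter and takes the top 22 mm (61 to 83 mm up). 0.08 to 0.17 kg. Origin at the centre of its underside, z up along the bottle.
- amber_yellow: Small amber (brown) glass screw-cap bottle with a yellow cap, loose, standing upright on the worktop: body 48 mm diameter, 83 mm high in all; the cap is 34 mm in diameter and takes the top 22 mm (61 to 83 mm up). 0.08 to 0.17 kg. Origin at the centre of its underside, z up along the bottle.
- amber_green: Small amber (brown) glass screw-cap bottle with a green cap, loose, standing upright on the worktop: body 48 mm diameter, 83 mm high in all; the cap is 34 mm in diameter and takes the top 22 mm (61 to 83 mm up). 0.08 to 0.17 kg. Origin at the centre of its underside, z up along the bottle.
- amber_blue: Small amber (brown) glass screw-cap bottle with a blue cap, loose, standing upright on the worktop: body 48 mm diameter, 83 mm high in all; the cap is 34 mm in diameter and takes the top 22 mm (61 to 83 mm up). 0.08 to 0.17 kg. Origin at the centre of its underside, z up along the bottle.
- nest_red: Red round nest (shallow cup, 76 mm outside, 66 mm inside, rim 12 mm high), fixed; its floor is 8 mm above the worktop. Origin: centre of its underside, 5 mm above the worktop. Four nests, 80 mm from centre to centre, fill the white square caddy (fixed tray, 184 mm a side, walls 22 mm high, low steel grips 24 mm out on two sides); nest x, y lie along its sides; which corner has which colour varies.
- nest_yellow: Yellow round nest (shallow cup, 76 mm outside, 66 mm inside, rim 12 mm high), fixed; its floor is 8 mm above the worktop. Origin: centre of its underside, 5 mm above the worktop. Four nests, 80 mm from centre to centre, fill the white square caddy (fixed tray, 184 mm a side, walls 22 mm high, low steel grips 24 mm out on two sides); nest x, y lie along its sides; which corner has which colour varies.
- nest_green: Green round nest (shallow cup, 76 mm outside, 66 mm inside, rim 12 mm high), fixed; its floor is 8 mm above the worktop. Origin: centre of its underside, 5 mm above the worktop. Four nests, 80 mm from centre to centre, fill the white square caddy (fixed tray, 184 mm a side, walls 22 mm high, low steel grips 24 mm out on two sides); nest x, y lie along its sides; which corner has which colour varies.
- nest_blue: Blue round nest (shallow cup, 76 mm outside, 66 mm inside, rim 12 mm high), fixed; its floor is 8 mm above the worktop. Origin: centre of its underside, 5 mm above the worktop. Four nests, 80 mm from centre to centre, fill the white square caddy (fixed tray, 184 mm a side, walls 22 mm high, low steel grips 24 mm out on two sides); nest x, y lie along its sides; which corner has which colour varies.
- clear_blue: Look-alike that stays: larger clear glass (whitish) screw-cap bottle with a blue cap, loose, standing on the worktop: body 56 mm diameter, 103 mm high in all, cap 38 mm in diameter on the top 22 mm. 0.15 to 0.3 kg. Origin at the centre of its underside, z up.
- clear_red: Look-alike that stays: larger clear glass (whitish) screw-cap bottle with a red cap, loose, standing on the worktop: body 56 mm diameter, 103 mm high in all, cap 38 mm in diameter on the top 22 mm. 0.15 to 0.3 kg. Origin at the centre of its underside, z up.

How it is judged:
At the end, for the whole second after the job is handed in: Each amber bottle stands upright (within 0.1 rad) and at rest on the floor of the nest of its cap's colour, its centre within 12 mm of the nest's centre; both clear bottles stand upright within 25 mm of where they were (horizontal distance between amber_red and nest_red below 0.012 m and z of amber_red in the frame of nest_red between -0.002 and 0.008 m and angle between each of amber_red, amber_yellow, amber_green, amber_blue, clear_blue, clear_red's own z axis and vertical below 0.1 rad and linear speed of each of amber_red, amber_yellow, amber_green, amber_blue below 0.02 m/s and horizontal distance between amber_yellow and nest_yellow below 0.012 m and z of amber_yellow in the frame of nest_yellow between -0.002 and 0.008 m and horizontal distance between amber_green and nest_green below 0.012 m and z of amber_green in the frame of nest_green between -0.002 and 0.008 m and horizontal distance between amber_blue and nest_blue below 0.012 m and z of amber_blue in the frame of nest_blue between -0.002 and 0.008 m and distance of each of clear_blue, clear_red from where it was at the start of the episode below 0.025 m); the robot touches nothing.
It fails at once if a clear bottle is shifted by more than 25 mm (distance of any of clear_blue, clear_red from where it was at the start of the episode above 0.025 m).
It fails at once if a bottle is knocked over (tilted by more than 1 rad) (angle between any of amber_red, amber_yellow, amber_green, amber_blue, clear_blue, clear_red's own z axis and vertical above 1 rad).
It also fails if it takes over 109 s, if anything falls off the work surface, if the arm or the gripper's body presses on something with over 40 N, if the wrist force passes 120 N, or if a joint passes its speed limit or range.

### The arm

A 6-joint arm with a two-finger parallel gripper is mounted at the origin on a cart in front of the work surface, level with it; the furniture and walls round the work are solid. World frame = base frame: x ahead of the robot, y to its left, z up, the work surface at z = 0. Lengths are in m, angles in rad, forces in N, time in s.
With the tool pointing down it reaches from about 0.3 to 0.825 m from the base axis. Payload 5.4 kg.
Tool frame: the origin (TCP) lies at the very end of the fingers, on their centre line; the grasp point (between the pads) lies 19 mm behind it; z points along the fingers, y is the line along which they close (so a half turn about z gives the same grasp; the last joint's range is limited). The gripper opens to 92 mm and grips with 3 to 60 N. Pads are 20 mm wide; open, the fingers measure 128 mm over their backs; the gripper's body (75 mm by 189 mm) begins 69 mm behind the grasp point.
Start: joints at [1.136, 0.158, 1.597, -0, 1.386, -0.21], TCP at [0.128, 0.561, 0.19] pointing down, gripper open.
Joint ranges: [-2.91, 2.91], [-0.94, 2.29], [0.18, 2.7], [-1.29, 4.43], [0.17, 2.64], [-3, 3]. Speed limits (rad/s): [2.57, 2.57, 3.14, 3.14, 3.14, 3.14].

### API

Orientations are given as a rotation vector (axis times angle).
In Python, from rig import ctrl gives the robot as it stands.
- The arm moves only by the tool jog_arm, never from a script. Its argument "rows" is a list of rows, each an object of numbers: "tx", "ty", "tz": the shift along the tool's x, y, z in cm; "ax", "ay", "az": the turn, a rotation vector about the tool's x, y, z in rad. A call has 1 to 8 rows; each row is the pose to reach, as a shift and turn from the pose commanded when the call began, along the tool's axes at that moment; what a row does not reach only later rows make up. A row lasts 1/10 s, in which the tool goes at most 50 mm and 8.59 degrees, less where a joint would pass 70% of its speed; a pose out of reach is approached as far as the arm can. A call with a gripper value outside its range is refused whole. "gripper" is the opening in per cent of the stroke, from 0 (shut) to 100 (fully open), set as the call begins (left out, the last holds). The fingers move at their own pace and stop on an object; "newtons" is the grip in N (left out, the last holds). Time passes only in rows, so rows that repeat a pose let the fingers close. It gives the time, the measured TCP pose, the force, the opening and the grip force at its end, in the units of the state.
- ctrl.read_state(): the state, without advancing time (a new reading comes with each control period).
- ctrl.read_camera(name): name is "side" or "top"; returns (picture, depth): 480x640x3 uint8, blue, green, red; 480x640 float32, m along the optical axis (not along the pixel's ray), 0 where there is no reading.
- ctrl.calibration(name): a dict with "intrinsics" (3x3 intrinsics, pixels), "D" ([k1, k2, p1, p2, k3] as OpenCV has them; the pictures are not rectified), "camera_from_world" (4x4, takes a point from world to camera coordinates). Camera axes: x right, y down, z forward; pixel columns grow to the right and rows downward; lengths in m; the calibration is good to about 2 mm. A picture is of the moment at which its call begins. calibration takes no time and is no camera call.
- ctrl.sign_off(): hands the job in; it is judged then, once.
The state is a dict: "t": time; "qpos": joint angles; "qd": joint speeds; "joint_efforts": joint torques, N m; "ee_pos": TCP position; "ee_rot": TCP orientation; "ft_force": force on the tool from outside, world axes, zero at the start; "torque": the same for the moment, N m; "finger_gap": finger opening in m; "grasp_force": force on a finger pad.
Only numpy, scipy, OpenCV 4.12 (cv2) and the standard library are available. Lean on these libraries where they do the work, as an engineer would, in place of code of your own. Each camera call takes 0.05 s, during which the arm holds its last target. There are 200 camera calls.

## Working session

There is one attempt and no reset: what is moved stays moved. The work goes in short steps, Python scripts to look and compute and a tool call to move; the robot and the scene stay as the last step left them, time stands still between calls to the robot, and variables do not carry over. Pictures are saved under pics/ and viewed, at most 14 in all, crops included, and the job is handed in when it is done.

Besides the shell and the picture viewer there is one more tool, called after ">>>" as a command line: name --argument value ..., lists and objects as JSON in quotes. jog_arm: Moves the arm, as the interface text tells. Its arguments: {"type":"object","properties":{"rows":{"type":"array","items":{"type":"object","properties":{"tx":{"type":"number"},"ty":{"type":"number"},"tz":{"type":"number"},"ax":{"type":"number"},"ay":{"type":"number"},"az":{"type":"number"}}}},"gripper":{"type":"number"},"newtons":{"type":"number"}},"required":["rows"]}

```bash
ls; mkdir -p pics; python3 - <<'E'
from rig import ctrl
import cv2,numpy as np
s=ctrl.read_state();print(s['t'],s['ee_pos'],s['ee_rot'],s['finger_gap'])
for n in('top','side'):
    im,d=ctrl.read_camera(n);cv2.imwrite(f'pics/{n}0.png',im);np.save(f'{n}0.npy',d)
    c=ctrl.calibration(n);print(n,np.round(c['intrinsics'],1).tolist(),np.round(c['D'],3),np.round(c['camera_from_world'],3).tolist())
E
```

```text
pics
0.0 [0.12791785 0.5598986  0.18942903] [-3.52274575e-01 -3.12120740e+00  2.84731814e-03] 0.09196171847683592
top [[509.7, 0.0, 311.7], [0.0, 509.7, 237.6], [0.0, 0.0, 1.0]] [-0.053  0.     0.     0.     0.   ] [[-0.028, -0.999, 0.034, 0.202], [-0.992, 0.024, -0.121, 0.565], [0.12, -0.037, -0.992, 0.843], [0.0, 0.0, 0.0, 1.0]]
side [[581.8, 0.0, 318.2], [0.0, 581.8, 241.5], [0.0, 0.0, 1.0]] [0.065 0.    0.    0.    0.   ] [[-0.998, -0.057, -0.027, 0.586], [0.001, 0.402, -0.916, -0.042], [0.063, -0.914, -0.401, 1.069], [0.0, 0.0, 0.0, 1.0]]
```

View pics/top0.png

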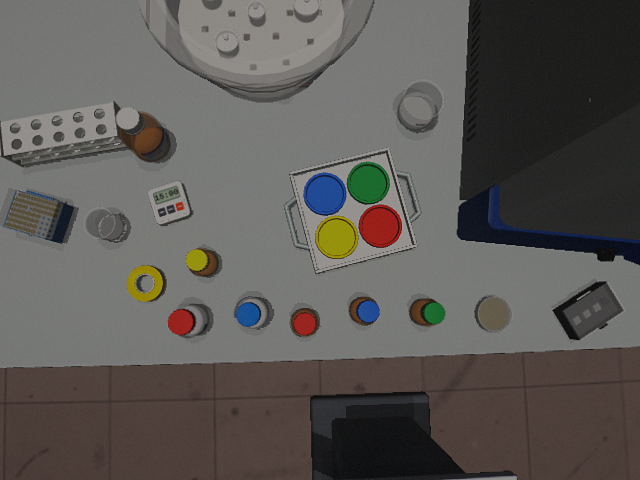

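View pics/side0.png

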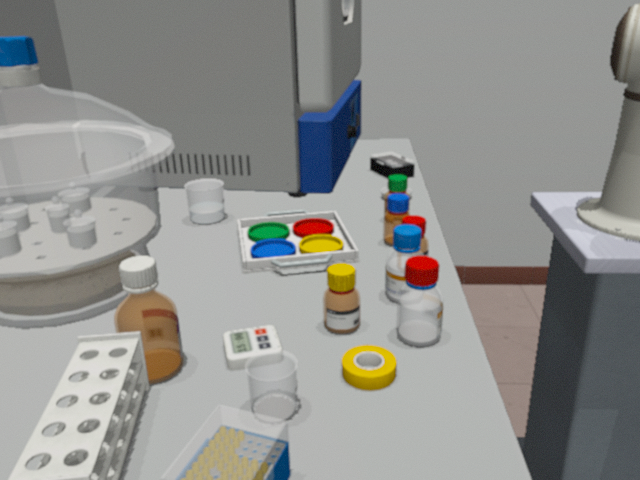

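The top view shows amber caps: yellow (197,260), red (305,323), blue (368,311), green (433,313). The clear bottles are red (181,322) and blue (248,314). The nests are blue (325,193), green (368,183), yellow (336,237) and red (380,226).

```bash
cat > h.py <<'E'
from rig import ctrl
import cv2,numpy as np
from scipy.spatial.transform import Rotation as R
def ray(n,uv,z):
    c=ctrl.calibration(n);T=np.array(c['camera_from_world']);K=np.array(c['intrinsics'])
    p=cv2.undistortPoints(np.array([[uv]],float),K,np.array(c['D'],float))[0,0]
    o=-T[:3,:3].T@T[:3,3];d=T[:3,:3].T@np.array([*p,1]);return o+d*(z-o[2])/d[2]
def blob(im,uv,r=22):
    u,v=uv;h=cv2.cvtColor(im,cv2.COLOR_BGR2HSV).astype(int);s=h[v,u]
    m=((abs((h[...,0]-s[0]+90)%180-90)<9)&(h[...,1]>130)&(h[...,2]>0.75*s[2])).astype(np.uint8)
    w=np.zeros_like(m);w[max(v-r,0):v+r,max(u-r,0):u+r]=1
    k,l,st,c=cv2.connectedComponentsWithStats(m*w)
    i=l[v,u];ct=max(cv2.findContours((l==i).astype(np.uint8),0,2)[0],key=cv2.contourArea)
    e=cv2.fitEllipse(cv2.convexHull(ct));return e,st[i]
E
python3 - <<'E'
from h import *
im=cv2.imread('pics/top0.png');d=np.load('top0.npy')
T=np.array(ctrl.calibration('top')['camera_from_world']);K=np.array(ctrl.calibration('top')['intrinsics'])
for n,uv,z in[('aY',(197,260),.083),('aR',(305,323),.083),('aB',(368,311),.083),('aG',(433,313),.083),('cR',(181,322),.103),('cB',(248,314),.103),('nB',(325,193),.017),('nG',(368,183),.017),('nY',(336,237),.017),('nR',(380,226),.017)]:
    e,st=blob(im,uv,26 if n[0]=='n' else 18)
    q=ray('top',e[0],z);dd=d[uv[1],uv[0]]
    cam=np.array([(uv[0]-K[0,2])/K[0,0]*dd,(uv[1]-K[1,2])/K[1,1]*dd,dd]);w=T[:3,:3].T@(cam-T[:3,3])
    print(n,np.round(e[0],1),np.round(e[1],1),st[2:],'xy',np.round(q[:2],4),'depthpt',np.round(w,3))
E
```

```text
aY [196.2 259.5] [21.  21.3] [ 21  22 361] xy [0.533 0.374] depthpt [0.532 0.372 0.082]
aR [304.2 323.4] [21.3 21.9] [ 22  22 367] xy [0.4276 0.2044] depthpt [0.428 0.203 0.087]
aB [368.2 311.1] [21.  21.1] [ 21  21 356] xy [0.4437 0.1019] depthpt [0.444 0.103 0.086]
aG [434.2 312.9] [20.1 20.9] [ 21  21 339] xy [ 0.4376 -0.0044] depthpt [ 0.438 -0.002  0.082]
cR [180.  321.8] [24.2 24.8] [ 25  25 484] xy [0.436  0.3953] depthpt [0.436 0.393 0.101]
cB [247.3 314.2] [22.5 23.2] [ 23  23 422] xy [0.4449 0.292 ] depthpt [0.445 0.291 0.101]
nB [324.6 193. ] [41.3 42.1] [  42   41 1272] xy [0.6506 0.1612] depthpt [0.652 0.16  0.01 ]
nG [368.2 182.1] [40.2 41.6] [  42   41 1213] xy [0.6686 0.0831] depthpt [0.669 0.083 0.01 ]
nY [336.4 236.6] [42.3 42.9] [  43   42 1341] xy [0.5726 0.143 ] depthpt [0.573 0.143 0.009]
nR [380.3 225.4] [41.3 42.5] [  42   42 1268] xy [0.5906 0.065 ] depthpt [0.591 0.064 0.01 ]
```

```bash
cat >> h.py <<'E'
def go(*targets):
    s=ctrl.read_state();M=R.from_rotvec(s['ee_rot'])
    print('t',round(s['t'],2),'pos',np.round(s['ee_pos'],4),'gap',round(s['finger_gap'],4),'F',np.round(s['ft_force'],1),'axes x,y,z',np.round(M.as_matrix().T,3).tolist(),'q',np.round(s['qpos'],2))
    for t in targets: print(t,'->cm',np.round(100*M.inv().apply(np.array(t)-s['ee_pos']),2))
E
python3 - <<'E'
from h import *
go((.533,.374,.19),(.533,.374,.025))
for n in('top','side'):
    d=np.load(n+'0.npy');c=ctrl.calibration(n);T=np.array(c['camera_from_world']);K=np.array(c['intrinsics'])
    v,u=np.indices(d.shape);m=d>0
    P=np.stack([(u-K[0,2])/K[0,0]*d,(v-K[1,2])/K[1,1]*d,d],-1)[m];W=(P-T[:3,3])@T[:3,:3]
    for nm,k in(('right',(W[:,2]>.06)&(W[:,0]>.5)&(W[:,0]<.85)&(W[:,1]<.03)),('back',(W[:,2]>.1)&(W[:,0]>.5)&(W[:,0]<.85)&(W[:,1]>.03)&(W[:,1]<.3))):
        print(n,nm,k.sum(), np.round(W[k].max(0),3) if k.any() else'', np.round(W[k].min(0),3) if k.any() else '')
E
```

```text
t 0.1 pos [0.1279 0.56   0.1895] gap 0.0921 F [ 1.  -0.5 -0.4] axes x,y,z [[-0.975, 0.223, 0.0], [0.223, 0.975, -0.002], [-0.001, -0.002, -1.0]] q [ 1.14  0.16  1.6  -0.    1.39 -0.21]
(0.533, 0.374, 0.19) ->cm [-43.63  -9.1   -0.05]
(0.533, 0.374, 0.025) ->cm [-43.64  -9.07  16.45]
top right 41072 [0.85  0.026 0.516] [ 0.5   -0.337  0.06 ]
top back 8573 [0.85 0.3  0.27] [0.765 0.113 0.1  ]
side right 31469 [0.85  0.029 0.391] [ 0.5   -1.207  0.06 ]
side back 2862 [0.85  0.3   0.262] [0.769 0.148 0.1  ]
```

>>> jog_arm --rows '[{"tx":-43.6,"ty":-9.1},{"tx":-43.6,"ty":-9.1},{"tx":-43.6,"ty":-9.1},{"tx":-43.6,"ty":-9.1},{"tx":-43.6,"ty":-9.1},{"tx":-43.6,"ty":-9.1},{"tx":-43.6,"ty":-9.1},{"tx":-43.6,"ty":-9.1}]' --gripper 72

```text
$.rows[0]: bad value
```

```bash
python3 - <<'E'
from h import *
go((.533,.374,.19),(.533,.374,.025))
d=np.load('top0.npy');c=ctrl.calibration('top');T=np.array(c['camera_from_world']);K=np.array(c['intrinsics'])
v,u=np.indices(d.shape);m=d>0
P=np.stack([(u-K[0,2])/K[0,0]*d,(v-K[1,2])/K[1,1]*d,d],-1)[m];W=(P-T[:3,3])@T[:3,:3]
for a in np.arange(.5,.86,.05):
    k=(W[:,2]>.06)&(abs(W[:,0]-a)<.025)&(W[:,1]<.06)
    print(round(a,2),W[k].max(0) if k.any() else '')
E
```

```text
t 0.1 pos [0.1279 0.56   0.1895] gap 0.0921 F [ 1.  -0.5 -0.4] axes x,y,z [[-0.975, 0.223, 0.0], [0.223, 0.975, -0.002], [-0.001, -0.002, -1.0]] q [ 1.14  0.16  1.6  -0.    1.39 -0.21]
(0.533, 0.374, 0.19) ->cm [-43.63  -9.1   -0.05]
(0.533, 0.374, 0.025) ->cm [-43.64  -9.07  16.45]
0.5 [ 0.52497969 -0.09068775  0.45079133]
0.55 [ 0.57499035 -0.05940224  0.5098462 ]
0.6 [ 0.62495487 -0.0601456   0.5112351 ]
0.65 [ 0.67499357 -0.06266103  0.51495541]
0.7 [ 0.72498934 -0.06767018  0.51564959]
0.75 [0.77499837 0.01572362 0.47720975]
0.8 [0.82499039 0.02646892 0.39650998]
0.85 [0.87495566 0.01432268 0.31487881]
```

>>> jog_arm --rows '[{"tx":-5,"ty":-1,"tz":0,"ax":0,"ay":0,"az":0}]' --gripper 72

```text
t: 0.2
ee_pos: [0.1702, 0.5411, 0.1898]
ee_rot: [-0.342, -3.121, 0.0]
ft_force: [0.9, 0.7, 0.0]
finger_gap: 0.0858
grasp_force: 0.0
```

>>> jog_arm --rows '[{"tx":-5,"ty":-1.1},{"tx":-10,"ty":-2.2},{"tx":-15,"ty":-3.2},{"tx":-20,"ty":-4.2},{"tx":-25,"ty":-5.3},{"tx":-30,"ty":-6.3},{"tx":-35,"ty":-7.4},{"tx":-38.6,"ty":-8.1}]'

```text
$.rows[0]: bad value
```

>>> jog_arm --rows '[{"tx":-5,"ty":-1.1,"tz":0,"ax":0,"ay":0,"az":0},{"tx":-10,"ty":-2.2,"tz":0,"ax":0,"ay":0,"az":0},{"tx":-15,"ty":-3.2,"tz":0,"ax":0,"ay":0,"az":0},{"tx":-20,"ty":-4.2,"tz":0,"ax":0,"ay":0,"az":0},{"tx":-25,"ty":-5.3,"tz":0,"ax":0,"ay":0,"az":0},{"tx":-30,"ty":-6.3,"tz":0,"ax":0,"ay":0,"az":0},{"tx":-35,"ty":-7.4,"tz":0,"ax":0,"ay":0,"az":0},{"tx":-38.6,"ty":-8.1,"tz":0,"ax":0,"ay":0,"az":0}]'

```text
t: 1.0
ee_pos: [0.5338, 0.3734, 0.1898]
ee_rot: [-0.354, -3.121, 0.001]
ft_force: [0.0, 0.0, 0.6]
finger_gap: 0.0664
grasp_force: 0.0
```

>>> jog_arm --rows '[{"tx":0,"ty":0,"tz":0,"ax":0,"ay":0,"az":0},{"tx":0,"ty":0,"tz":0,"ax":0,"ay":0,"az":0}]'

```text
t: 1.2
ee_pos: [0.5322, 0.3743, 0.1895]
ee_rot: [-0.355, -3.12, 0.001]
ft_force: [0.5, 0.5, -0.7]
finger_gap: 0.0663
grasp_force: 0.0
```

```bash
python3 - <<'E'
from h import *
go((.533,.374,.19),(.533,.374,.025))
im,d=ctrl.read_camera('side');cv2.imwrite('pics/side1.png',im)
E
```

```text
t 1.2 pos [0.5322 0.3743 0.1895] gap 0.0663 F [ 0.5  0.5 -0.7] axes x,y,z [[-0.974, 0.225, 0.002], [0.225, 0.974, -0.001], [-0.002, -0.0, -1.0]] q [ 0.43  0.35  1.37  0.    1.42 -0.92]
(0.533, 0.374, 0.19) ->cm [-0.09 -0.01 -0.05]
(0.533, 0.374, 0.025) ->cm [-0.12 -0.   16.45]
```

View pics/side1.png

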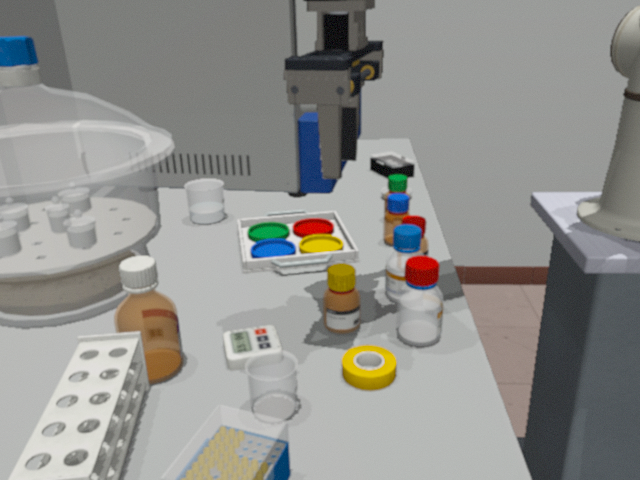

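The side view shows the gripper above the yellow-cap bottle (341,275), all bottles still standing, so I'll descend.

>>> jog_arm --rows '[{"tx":-0.1,"ty":0,"tz":4,"ax":0,"ay":0,"az":0},{"tx":-0.1,"ty":0,"tz":8,"ax":0,"ay":0,"az":0},{"tx":-0.1,"ty":0,"tz":11,"ax":0,"ay":0,"az":0},{"tx":-0.1,"ty":0,"tz":14,"ax":0,"ay":0,"az":0},{"tx":-0.1,"ty":0,"tz":16.4,"ax":0,"ay":0,"az":0},{"tx":-0.1,"ty":0,"tz":16.4,"ax":0,"ay":0,"az":0}]'

```text
t: 1.85
ee_pos: [0.5281, 0.3744, 0.0222]
ee_rot: [-0.348, -3.115, 0.007]
ft_force: [-0.8, -0.4, -0.4]
finger_gap: 0.0657
grasp_force: 0.0
```

>>> jog_arm --rows '[{"tx":0,"ty":0,"tz":0,"ax":0,"ay":0,"az":0},{"tx":0,"ty":0,"tz":0,"ax":0,"ay":0,"az":0},{"tx":0,"ty":0,"tz":0,"ax":0,"ay":0,"az":0},{"tx":0,"ty":0,"tz":0,"ax":0,"ay":0,"az":0},{"tx":0,"ty":0,"tz":0,"ax":0,"ay":0,"az":0},{"tx":0,"ty":0,"tz":0,"ax":0,"ay":0,"az":0}]' --gripper 40 --newtons 20

```text
t: 2.45
ee_pos: [0.5344, 0.3755, 0.0287]
ee_rot: [0.352, 3.119, 0.003]
ft_force: [-1.8, -0.4, 7.5]
finger_gap: 0.0479
grasp_force: 20.0
```

```bash
python3 - <<'E'
from h import *
go((.533,.374,.19),(.5726,.143,.19),(.5726,.143,.034))
E
```

```text
t 2.45 pos [0.5344 0.3755 0.0287] gap 0.0479 F [-1.8 -0.4  7.5] axes x,y,z [[-0.975, 0.223, -0.003], [0.223, 0.975, 0.002], [0.003, 0.002, -1.0]] q [ 0.43  0.51  1.49  0.    1.14 -0.92]
(0.533, 0.374, 0.19) ->cm [  0.06  -0.14 -16.13]
(0.5726, 0.143, 0.19) ->cm [ -8.95 -21.77 -16.15]
(0.5726, 0.143, 0.034) ->cm [ -8.91 -21.81  -0.55]
```

>>> jog_arm --rows '[{"tx":0,"ty":0,"tz":-0.5,"ax":0,"ay":0,"az":0},{"tx":0,"ty":0,"tz":-1.5,"ax":0,"ay":0,"az":0},{"tx":0,"ty":0,"tz":-1.5,"ax":0,"ay":0,"az":0},{"tx":0,"ty":0,"tz":-1.5,"ax":0,"ay":0,"az":0}]'

```text
t: 2.85
ee_pos: [0.5332, 0.3749, 0.0418]
ee_rot: [0.352, 3.121, 0.001]
ft_force: [-0.6, -0.4, -2.2]
finger_gap: 0.0477
grasp_force: 19.9
```

```bash
python3 - <<'E'
from h import *
go((.5726,.143,.034))
im,d=ctrl.read_camera('side');cv2.imwrite('pics/side2.png',cv2.resize(im[150:350,240:480],None,fx=2,fy=2))
E
```

```text
t 2.85 pos [0.5332 0.3749 0.0418] gap 0.0477 F [-0.6 -0.4 -2.2] axes x,y,z [[-0.975, 0.223, -0.001], [0.223, 0.975, 0.0], [0.001, 0.0, -1.0]] q [ 0.43  0.49  1.48  0.    1.16 -0.92]
(0.5726, 0.143, 0.034) ->cm [ -9.01 -21.73   0.77]
```

View pics/side2.png

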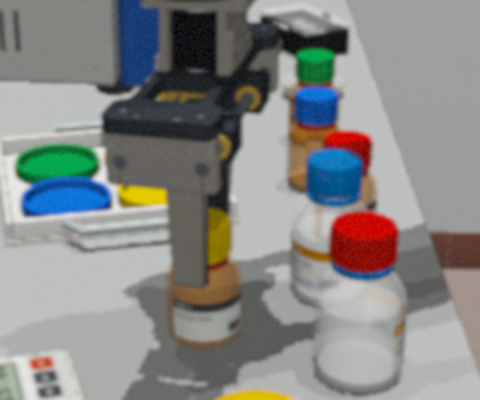

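The yellow-cap bottle is gripped and lifted (crop 205,290), the rest undisturbed. Next I'll carry it to the yellow nest.

>>> jog_arm --rows '[{"tx":0,"ty":0,"tz":-4,"ax":0,"ay":0,"az":0},{"tx":0,"ty":0,"tz":-8,"ax":0,"ay":0,"az":0},{"tx":-1,"ty":-2.5,"tz":-10,"ax":0,"ay":0,"az":0},{"tx":-3,"ty":-7,"tz":-10,"ax":0,"ay":0,"az":0},{"tx":-5,"ty":-11.5,"tz":-10,"ax":0,"ay":0,"az":0},{"tx":-7,"ty":-16,"tz":-10,"ax":0,"ay":0,"az":0},{"tx":-8.5,"ty":-20,"tz":-10,"ax":0,"ay":0,"az":0},{"tx":-9,"ty":-21.7,"tz":-10,"ax":0,"ay":0,"az":0}]'

```text
t: 3.7
ee_pos: [0.5726, 0.1394, 0.141]
ee_rot: [-0.358, -3.121, 0.002]
ft_force: [0.9, 0.4, -1.2]
finger_gap: 0.048
grasp_force: 19.9
```

>>> jog_arm --rows '[{"tx":0,"ty":0,"tz":0,"ax":0,"ay":0,"az":0},{"tx":0,"ty":0,"tz":0,"ax":0,"ay":0,"az":0},{"tx":0,"ty":0,"tz":0,"ax":0,"ay":0,"az":0}]'

```text
t: 4.0
ee_pos: [0.572, 0.1444, 0.1411]
ee_rot: [-0.35, -3.121, -0.001]
ft_force: [-0.4, -0.2, -0.8]
finger_gap: 0.0478
grasp_force: 19.9
```

```bash
python3 - <<'E'
from h import *
go((.5726,.143,.034))
im,d=ctrl.read_camera('side');cv2.imwrite('pics/side3.png',cv2.resize(im[50:350,200:500],None,fx=2,fy=2))
E
```

```text
t 4.0 pos [0.572  0.1444 0.1411] gap 0.0478 F [-0.4 -0.2 -0.8] axes x,y,z [[-0.975, 0.222, 0.001], [0.222, 0.975, 0.0], [-0.0, 0.0, -1.0]] q [ 0.04  0.24  1.61  0.    1.3  -1.31]
(0.5726, 0.143, 0.034) ->cm [-0.09 -0.12 10.71]
```

View pics/side3.png

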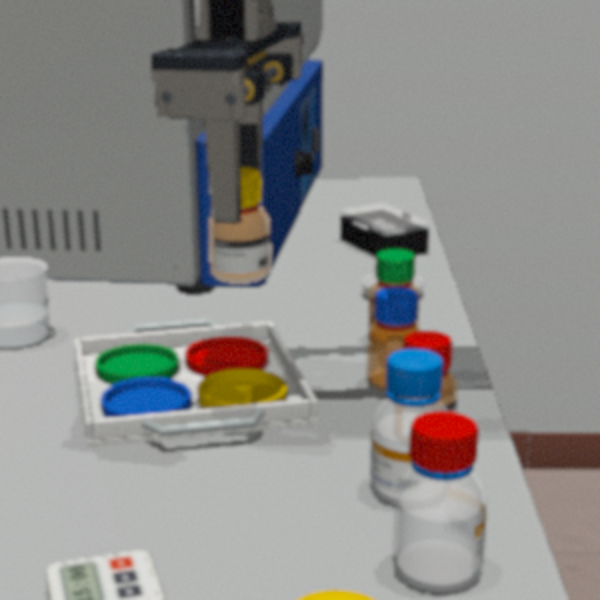

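The bottle hangs upright above the yellow nest (crop 243,390), so I'll lower it.

>>> jog_arm --rows '[{"tx":-0.1,"ty":0,"tz":3.5,"ax":0,"ay":0,"az":0},{"tx":-0.1,"ty":-0.1,"tz":6.5,"ax":0,"ay":0,"az":0},{"tx":-0.1,"ty":-0.1,"tz":8.5,"ax":0,"ay":0,"az":0},{"tx":-0.1,"ty":-0.1,"tz":9.5,"ax":0,"ay":0,"az":0},{"tx":-0.1,"ty":-0.1,"tz":10.2,"ax":0,"ay":0,"az":0},{"tx":-0.1,"ty":-0.1,"tz":10.5,"ax":0,"ay":0,"az":0},{"tx":-0.1,"ty":-0.1,"tz":10.5,"ax":0,"ay":0,"az":0},{"tx":-0.1,"ty":-0.1,"tz":10.5,"ax":0,"ay":0,"az":0}]'

```text
t: 4.85
ee_pos: [0.574, 0.1421, 0.0375]
ee_rot: [0.352, 3.12, 0.001]
ft_force: [0.5, 0.3, -1.6]
finger_gap: 0.0475
grasp_force: 19.9
```

>>> jog_arm --rows '[{"tx":0,"ty":0,"tz":0.2,"ax":0,"ay":0,"az":0},{"tx":0,"ty":0,"tz":0.2,"ax":0,"ay":0,"az":0},{"tx":0,"ty":0,"tz":0.2,"ax":0,"ay":0,"az":0},{"tx":0,"ty":0,"tz":0.2,"ax":0,"ay":0,"az":0}]'

```text
t: 5.25
ee_pos: [0.5748, 0.1419, 0.0368]
ee_rot: [0.352, 3.118, 0.001]
ft_force: [-2.4, -1.1, 6.7]
finger_gap: 0.0476
grasp_force: 20.0
```

>>> jog_arm --rows '[{"tx":0,"ty":0,"tz":-0.1,"ax":0,"ay":0,"az":0},{"tx":0,"ty":0,"tz":-0.1,"ax":0,"ay":0,"az":0},{"tx":0,"ty":0,"tz":-0.1,"ax":0,"ay":0,"az":0},{"tx":0,"ty":0,"tz":-0.1,"ax":0,"ay":0,"az":0},{"tx":0,"ty":0,"tz":-2,"ax":0,"ay":0,"az":0},{"tx":0,"ty":0,"tz":-5,"ax":0,"ay":0,"az":0},{"tx":0,"ty":0,"tz":-10,"ax":0,"ay":0,"az":0},{"tx":0,"ty":0,"tz":-14,"ax":0,"ay":0,"az":0}]' --gripper 68

```text
t: 6.05
ee_pos: [0.5732, 0.142, 0.1765]
ee_rot: [0.352, 3.121, 0.0]
ft_force: [1.1, -0.1, -0.3]
finger_gap: 0.0623
grasp_force: 0.0
```

>>> jog_arm --rows '[{"tx":0,"ty":0,"tz":0,"ax":0,"ay":0,"az":0},{"tx":0,"ty":0,"tz":0,"ax":0,"ay":0,"az":0}]'

```text
t: 6.25
ee_pos: [0.5737, 0.142, 0.1752]
ee_rot: [0.352, 3.12, 0.0]
ft_force: [-0.7, -0.3, -0.0]
finger_gap: 0.0629
grasp_force: 0.0
```

```bash
python3 - <<'E'
from h import *
go((.4276,.2044,.17),(.4276,.2044,.028))
im,d=ctrl.read_camera('top');cv2.imwrite('pics/top1.png',im)
E
```

```text
t 6.25 pos [0.5737 0.142  0.1752] gap 0.0629 F [-0.7 -0.3 -0. ] axes x,y,z [[-0.975, 0.223, -0.002], [0.223, 0.975, 0.001], [0.002, 0.0, -1.0]] q [ 0.04  0.21  1.57 -0.    1.36 -1.31]
(0.4276, 0.2044, 0.17) ->cm [15.63  2.82  0.49]
(0.4276, 0.2044, 0.028) ->cm [15.66  2.82 14.69]
```

View pics/top1.png

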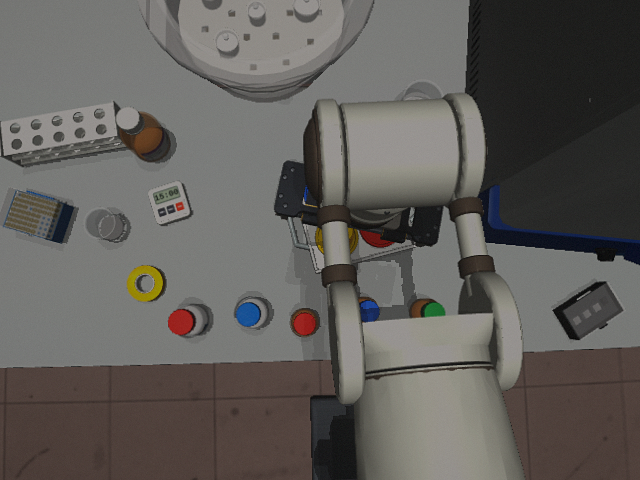

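Top view: the arm covers the caddy, with the yellow cap visible in its nest near (336,237). The other bottles are unchanged. Next is red.

>>> jog_arm --rows '[{"tx":4,"ty":0.7,"tz":0,"ax":0,"ay":0,"az":0},{"tx":8,"ty":1.4,"tz":0,"ax":0,"ay":0,"az":0},{"tx":12,"ty":2.2,"tz":0,"ax":0,"ay":0,"az":0},{"tx":14.5,"ty":2.6,"tz":0,"ax":0,"ay":0,"az":0},{"tx":15.6,"ty":2.8,"tz":0,"ax":0,"ay":0,"az":0},{"tx":15.6,"ty":2.8,"tz":0,"ax":0,"ay":0,"az":0},{"tx":15.6,"ty":2.8,"tz":0,"ax":0,"ay":0,"az":0}]' --gripper 70

```text
t: 7.0
ee_pos: [0.4278, 0.2037, 0.1738]
ee_rot: [-0.353, -3.121, 0.001]
ft_force: [-0.4, -0.1, -0.3]
finger_gap: 0.0646
grasp_force: 0.0
```

```bash
python3 - <<'E'
from h import *
go((.4276,.2044,.031))
im,d=ctrl.read_camera('top');cv2.imwrite('pics/top2.png',im)
c=ctrl.calibration('top');T=np.array(c['camera_from_world']);K=np.array(c['intrinsics'])
v,u=np.indices(d.shape);m=d>0
P=np.stack([(u-K[0,2])/K[0,0]*d,(v-K[1,2])/K[1,1]*d,d],-1)[m];W=(P-T[:3,3])@T[:3,:3]
for z in np.arange(.15,.6,.05):
    k=(abs(W[:,2]-z)<.025)&(abs(W[:,0]-.43)<.12)&(W[:,1]>-.05)
    if k.any(): print(round(z,2),W[k].min(0).round(3),W[k].max(0).round(3))
for n,uv in(('cR',(181,322)),('cB',(248,314)),('aY',(325,245))):
    try: print(n,ray('top',blob(im,uv,18)[0][0],.103 if n[0]=='c' else .091))
    except Exception as e: print(n,e)
E
```

```text
t 7.0 pos [0.4278 0.2037 0.1738] gap 0.0646 F [-0.4 -0.1 -0.3] axes x,y,z [[-0.975, 0.223, 0.0], [0.223, 0.975, -0.001], [-0.001, -0.0, -1.0]] q [ 0.19 -0.1   1.89 -0.    1.35 -1.16]
(0.4276, 0.2044, 0.031) ->cm [ 0.03  0.07 14.28]
0.3 [0.462 0.232 0.294] [0.478 0.284 0.325]
0.35 [0.421 0.247 0.326] [0.478 0.3   0.334]
0.5 [0.449 0.16  0.513] [0.481 0.263 0.525]
0.55 [0.344 0.128 0.525] [0.481 0.271 0.567]
cR [0.43600377 0.39531594 0.103     ]
cB OpenCV(4.12.0) /io/opencv/modules/imgproc/src/shapedescr.cpp:361: error: (-201:Incorrect size of input array) There should be at least 5 points to fit the ellipse in function 'fitEllipseNoDirect'

aY [0.55415429 0.16221956 0.091     ]
```

View pics/top2.png

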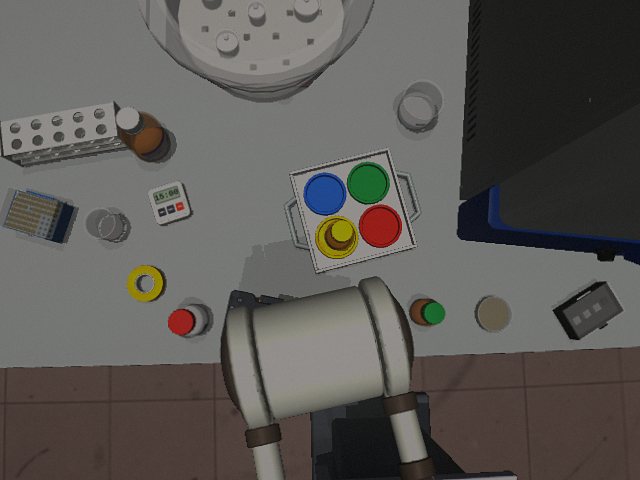

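The yellow bottle stands in its nest (cap at 342,231), and the arm is over red. I'll descend and grip.

>>> jog_arm --rows '[{"tx":0,"ty":0,"tz":4,"ax":0,"ay":0,"az":0},{"tx":0,"ty":0,"tz":8,"ax":0,"ay":0,"az":0},{"tx":0,"ty":0,"tz":11,"ax":0,"ay":0,"az":0},{"tx":0,"ty":0,"tz":13,"ax":0,"ay":0,"az":0},{"tx":0,"ty":0,"tz":14.3,"ax":0,"ay":0,"az":0},{"tx":0,"ty":0,"tz":14.3,"ax":0,"ay":0,"az":0},{"tx":0,"ty":0,"tz":14.3,"ax":0,"ay":0,"az":0}]'

```text
t: 7.75
ee_pos: [0.4283, 0.204, 0.0321]
ee_rot: [0.353, 3.121, 0.0]
ft_force: [0.6, 0.0, 0.1]
finger_gap: 0.0643
grasp_force: 0.0
```

>>> jog_arm --rows '[{"tx":0,"ty":0,"tz":0,"ax":0,"ay":0,"az":0},{"tx":0,"ty":0,"tz":0,"ax":0,"ay":0,"az":0},{"tx":0,"ty":0,"tz":0,"ax":0,"ay":0,"az":0},{"tx":0,"ty":0,"tz":0,"ax":0,"ay":0,"az":0},{"tx":0,"ty":0,"tz":0,"ax":0,"ay":0,"az":0},{"tx":0,"ty":0,"tz":0,"ax":0,"ay":0,"az":0}]' --gripper 40

```text
t: 8.35
ee_pos: [0.4283, 0.2042, 0.0325]
ee_rot: [0.352, 3.12, 0.001]
ft_force: [-0.3, -0.7, 5.7]
finger_gap: 0.047
grasp_force: 20.0
```

```bash
python3 - <<'E'
from h import *
im=cv2.imread('pics/top2.png');print(ray('top',blob(im,(342,231),14)[0][0],.091))
go((.5906,.065,.142))
E
```

```text
[0.57770885 0.14223377 0.091     ]
t 8.35 pos [0.4283 0.2042 0.0325] gap 0.047 F [-0.3 -0.7  5.7] axes x,y,z [[-0.975, 0.223, -0.002], [0.223, 0.975, 0.001], [0.002, 0.0, -1.0]] q [ 0.19  0.09  2.01 -0.    1.04 -1.16]
(0.5906, 0.065, 0.142) ->cm [-18.94  -9.95 -10.92]
```

>>> jog_arm --rows '[{"tx":0,"ty":0,"tz":-1,"ax":0,"ay":0,"az":0},{"tx":0,"ty":0,"tz":-4,"ax":0,"ay":0,"az":0},{"tx":0,"ty":0,"tz":-8,"ax":0,"ay":0,"az":0},{"tx":0,"ty":0,"tz":-12,"ax":0,"ay":0,"az":0},{"tx":-3,"ty":-2,"tz":-13,"ax":0,"ay":0,"az":0},{"tx":-7,"ty":-4,"tz":-13,"ax":0,"ay":0,"az":0},{"tx":-11,"ty":-6,"tz":-13,"ax":0,"ay":0,"az":0},{"tx":-15,"ty":-8,"tz":-13,"ax":0,"ay":0,"az":0}]'

```text
t: 9.15
ee_pos: [0.5563, 0.0917, 0.1616]
ee_rot: [-0.352, -3.121, -0.0]
ft_force: [0.8, 1.2, -1.1]
finger_gap: 0.0476
grasp_force: 20.0
```

>>> jog_arm --rows '[{"tx":-3,"ty":-1.5,"tz":0,"ax":0,"ay":0,"az":0},{"tx":-3.9,"ty":-2,"tz":0,"ax":0,"ay":0,"az":0},{"tx":-3.9,"ty":-2,"tz":0,"ax":0,"ay":0,"az":0},{"tx":-3.9,"ty":-2,"tz":0,"ax":0,"ay":0,"az":0},{"tx":-3.9,"ty":-2,"tz":0,"ax":0,"ay":0,"az":0}]'

```text
t: 9.65
ee_pos: [0.5881, 0.0657, 0.1614]
ee_rot: [-0.35, -3.121, -0.0]
ft_force: [-0.2, 0.3, -1.3]
finger_gap: 0.0474
grasp_force: 20.0
```

```bash
python3 - <<'E'
from h import *
go((.5906,.065,.0405))
im,d=ctrl.read_camera('side');cv2.imwrite('pics/side4.png',cv2.resize(im[50:350,200:500],None,fx=2,fy=2))
E
```

```text
t 9.65 pos [0.5881 0.0657 0.1614] gap 0.0474 F [-0.2  0.3 -1.3] axes x,y,z [[-0.975, 0.222, 0.001], [0.222, 0.975, 0.0], [-0.001, 0.0, -1.0]] q [-0.09  0.22  1.58  0.    1.34 -1.44]
(0.5906, 0.065, 0.0405) ->cm [-0.27 -0.02 12.09]
```

View pics/side4.png

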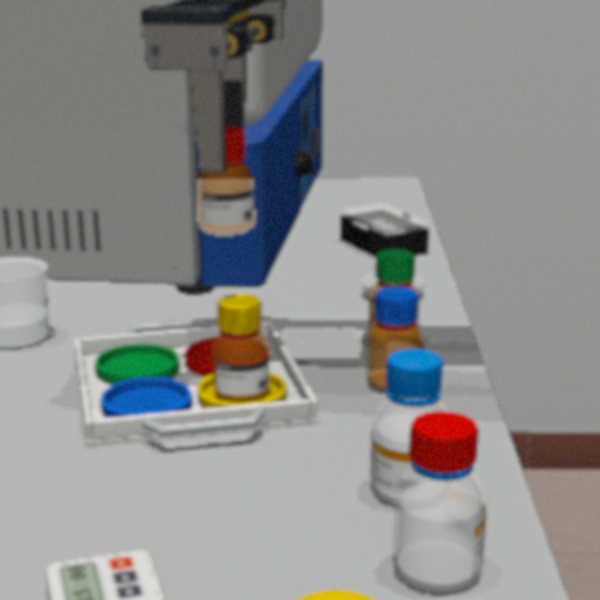

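The yellow bottle stands upright in its nest (crop 240,345), and the red one is held over its own nest. Lowering.

>>> jog_arm --rows '[{"tx":-0.2,"ty":0,"tz":4,"ax":0,"ay":0,"az":0},{"tx":-0.2,"ty":0,"tz":8,"ax":0,"ay":0,"az":0},{"tx":-0.2,"ty":0,"tz":10,"ax":0,"ay":0,"az":0},{"tx":-0.2,"ty":0,"tz":11,"ax":0,"ay":0,"az":0},{"tx":-0.2,"ty":0,"tz":11.7,"ax":0,"ay":0,"az":0},{"tx":-0.2,"ty":0,"tz":12,"ax":0,"ay":0,"az":0},{"tx":-0.2,"ty":0,"tz":12.1,"ax":0,"ay":0,"az":0},{"tx":-0.2,"ty":0,"tz":12.1,"ax":0,"ay":0,"az":0}]'

```text
t: 10.5
ee_pos: [0.5921, 0.064, 0.0415]
ee_rot: [0.352, 3.12, 0.0]
ft_force: [0.2, -0.3, -1.5]
finger_gap: 0.0475
grasp_force: 20.0
```

>>> jog_arm --rows '[{"tx":0,"ty":0,"tz":0.1,"ax":0,"ay":0,"az":0},{"tx":0,"ty":0,"tz":0.1,"ax":0,"ay":0,"az":0}]'

```text
t: 10.7
ee_pos: [0.5921, 0.0639, 0.0405]
ee_rot: [0.352, 3.12, 0.0]
ft_force: [-0.5, -0.5, 2.0]
finger_gap: 0.0476
grasp_force: 20.0
```

Contact is confirmed. I'll release and retreat.

>>> jog_arm --rows '[{"tx":0,"ty":0,"tz":0,"ax":0,"ay":0,"az":0},{"tx":0,"ty":0,"tz":0,"ax":0,"ay":0,"az":0},{"tx":0,"ty":0,"tz":0,"ax":0,"ay":0,"az":0},{"tx":0,"ty":0,"tz":0,"ax":0,"ay":0,"az":0},{"tx":0,"ty":0,"tz":-2,"ax":0,"ay":0,"az":0},{"tx":0,"ty":0,"tz":-5,"ax":0,"ay":0,"az":0},{"tx":0,"ty":0,"tz":-9,"ax":0,"ay":0,"az":0},{"tx":0,"ty":0,"tz":-13,"ax":0,"ay":0,"az":0}]' --gripper 68

```text
t: 11.5
ee_pos: [0.5906, 0.0641, 0.1703]
ee_rot: [-0.352, -3.121, 0.0]
ft_force: [0.6, 0.6, 0.1]
finger_gap: 0.0623
grasp_force: 0.0
```

>>> jog_arm --rows '[{"tx":0,"ty":0,"tz":-13,"ax":0,"ay":0,"az":0},{"tx":0,"ty":0,"tz":0,"ax":0,"ay":0,"az":0},{"tx":0,"ty":0,"tz":0,"ax":0,"ay":0,"az":0}]'

```text
t: 11.8
ee_pos: [0.5882, 0.0643, 0.1653]
ee_rot: [-0.352, -3.114, 0.0]
ft_force: [-1.6, 0.8, -1.6]
finger_gap: 0.0626
grasp_force: 0.0
```

```bash
python3 - <<'E'
from h import *
go((.4437,.1019,.17),(.4376,-.0044,.17))
E
```

```text
t 11.8 pos [0.5882 0.0643 0.1653] gap 0.0626 F [-1.6  0.8 -1.6] axes x,y,z [[-0.975, 0.223, 0.008], [0.223, 0.975, -0.001], [-0.008, 0.001, -1.0]] q [-0.1   0.23  1.57 -0.    1.35 -1.44]
(0.4437, 0.1019, 0.17) ->cm [14.92  0.45 -0.36]
(0.4376, -0.0044, 0.17) ->cm [ 13.15 -10.05  -0.36]
```

>>> jog_arm --rows '[{"tx":4,"ty":0.1,"tz":0,"ax":0,"ay":0,"az":0},{"tx":8,"ty":0.2,"tz":0,"ax":0,"ay":0,"az":0},{"tx":12,"ty":0.3,"tz":0,"ax":0,"ay":0,"az":0},{"tx":14.5,"ty":0.4,"tz":0,"ax":0,"ay":0,"az":0},{"tx":15.1,"ty":0.4,"tz":0,"ax":0,"ay":0,"az":0},{"tx":15.1,"ty":0.4,"tz":0,"ax":0,"ay":0,"az":0},{"tx":15.1,"ty":0.4,"tz":0,"ax":0,"ay":0,"az":0},{"tx":15.1,"ty":0.4,"tz":0,"ax":0,"ay":0,"az":0}]' --gripper 70

```text
t: 12.6
ee_pos: [0.4459, 0.1012, 0.1696]
ee_rot: [0.353, 3.121, -0.0]
ft_force: [-1.0, -1.0, 0.0]
finger_gap: 0.0642
grasp_force: 0.0
```

```bash
python3 - <<'E'
from h import *
go((.4437,.1019,.031))
im,d=ctrl.read_camera('top');cv2.imwrite('pics/top3.png',im)
E
```

```text
t 12.6 pos [0.4459 0.1012 0.1696] gap 0.0642 F [-1. -1.  0.] axes x,y,z [[-0.975, 0.223, -0.0], [0.223, 0.975, -0.0], [0.0, -0.0, -1.0]] q [-0.04 -0.14  1.94 -0.    1.34 -1.39]
(0.4437, 0.1019, 0.031) ->cm [ 0.23  0.02 13.86]
```

View pics/top3.png

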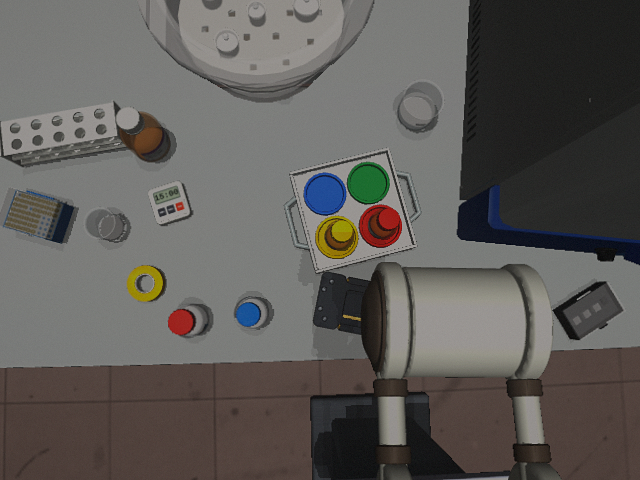

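Yellow (342,231) and red (389,219) both stand in their nests, and the clear bottles are unmoved. I'll descend on blue.

>>> jog_arm --rows '[{"tx":0.2,"ty":0,"tz":4,"ax":0,"ay":0,"az":0},{"tx":0.2,"ty":0,"tz":8,"ax":0,"ay":0,"az":0},{"tx":0.2,"ty":0,"tz":11,"ax":0,"ay":0,"az":0},{"tx":0.2,"ty":0,"tz":13,"ax":0,"ay":0,"az":0},{"tx":0.2,"ty":0,"tz":13.8,"ax":0,"ay":0,"az":0},{"tx":0.2,"ty":0,"tz":13.8,"ax":0,"ay":0,"az":0},{"tx":0.2,"ty":0,"tz":13.8,"ax":0,"ay":0,"az":0}]'

```text
t: 13.35
ee_pos: [0.4441, 0.1019, 0.0324]
ee_rot: [0.352, 3.12, 0.0]
ft_force: [0.1, 0.1, 0.6]
finger_gap: 0.0644
grasp_force: 0.0
```

>>> jog_arm --rows '[{"tx":0,"ty":0,"tz":0,"ax":0,"ay":0,"az":0},{"tx":0,"ty":0,"tz":0,"ax":0,"ay":0,"az":0},{"tx":0,"ty":0,"tz":0,"ax":0,"ay":0,"az":0},{"tx":0,"ty":0,"tz":0,"ax":0,"ay":0,"az":0},{"tx":0,"ty":0,"tz":0,"ax":0,"ay":0,"az":0},{"tx":0,"ty":0,"tz":0,"ax":0,"ay":0,"az":0}]' --gripper 40

```text
t: 13.95
ee_pos: [0.4439, 0.1021, 0.0324]
ee_rot: [0.352, 3.12, 0.0]
ft_force: [-0.8, 1.9, 6.4]
finger_gap: 0.0473
grasp_force: 20.0
```

```bash
python3 - <<'E'
from h import *
im=cv2.imread('pics/top3.png');print(ray('top',blob(im,(389,219),14)[0][0],.091))
go((.6506,.1612,.162))
E
```

```text
[0.59211304 0.06430842 0.091     ]
t 13.95 pos [0.4439 0.1021 0.0324] gap 0.0473 F [-0.8  1.9  6.4] axes x,y,z [[-0.975, 0.223, -0.002], [0.223, 0.975, 0.0], [0.002, 0.0, -1.0]] q [-0.04  0.04  2.06  0.    1.04 -1.39]
(0.6506, 0.1612, 0.162) ->cm [-18.85  10.38 -12.92]
```

>>> jog_arm --rows '[{"tx":0,"ty":0,"tz":-1,"ax":0,"ay":0,"az":0},{"tx":0,"ty":0,"tz":-4,"ax":0,"ay":0,"az":0},{"tx":0,"ty":0,"tz":-8,"ax":0,"ay":0,"az":0},{"tx":0,"ty":0,"tz":-12,"ax":0,"ay":0,"az":0},{"tx":-3,"ty":2,"tz":-13.5,"ax":0,"ay":0,"az":0},{"tx":-7,"ty":4,"tz":-13.5,"ax":0,"ay":0,"az":0},{"tx":-11,"ty":6,"tz":-13.5,"ax":0,"ay":0,"az":0},{"tx":-15,"ty":8,"tz":-13.5,"ax":0,"ay":0,"az":0}]'

```text
t: 14.75
ee_pos: [0.608, 0.147, 0.1664]
ee_rot: [-0.352, -3.121, 0.001]
ft_force: [0.9, 0.2, 0.3]
finger_gap: 0.0474
grasp_force: 20.0
```

>>> jog_arm --rows '[{"tx":-3,"ty":1.8,"tz":0,"ax":0,"ay":0,"az":0},{"tx":-3.8,"ty":2.4,"tz":0,"ax":0,"ay":0,"az":0},{"tx":-3.8,"ty":2.4,"tz":0,"ax":0,"ay":0,"az":0},{"tx":-3.8,"ty":2.4,"tz":0,"ax":0,"ay":0,"az":0},{"tx":-3.8,"ty":2.4,"tz":0,"ax":0,"ay":0,"az":0}]'

```text
t: 15.25
ee_pos: [0.6484, 0.1612, 0.1664]
ee_rot: [-0.352, -3.121, 0.0]
ft_force: [0.3, 0.2, -1.2]
finger_gap: 0.0475
grasp_force: 20.0
```

```bash
python3 - <<'E'
from h import *
go((.6506,.1612,.0405))
E
```

```text
t 15.25 pos [0.6484 0.1612 0.1664] gap 0.0475 F [ 0.3  0.2 -1.2] axes x,y,z [[-0.975, 0.223, 0.001], [0.223, 0.975, -0.0], [-0.001, -0.0, -1.0]] q [ 0.06  0.41  1.33 -0.    1.39 -1.28]
(0.6506, 0.1612, 0.0405) ->cm [-0.23  0.05 12.59]
```

>>> jog_arm --rows '[{"tx":-0.1,"ty":0,"tz":4,"ax":0,"ay":0,"az":0},{"tx":-0.1,"ty":0,"tz":8,"ax":0,"ay":0,"az":0},{"tx":-0.1,"ty":0,"tz":10.5,"ax":0,"ay":0,"az":0},{"tx":-0.1,"ty":0,"tz":11.5,"ax":0,"ay":0,"az":0},{"tx":-0.1,"ty":0,"tz":12.2,"ax":0,"ay":0,"az":0},{"tx":-0.1,"ty":0,"tz":12.6,"ax":0,"ay":0,"az":0},{"tx":-0.1,"ty":0,"tz":12.6,"ax":0,"ay":0,"az":0},{"tx":-0.1,"ty":0,"tz":12.6,"ax":0,"ay":0,"az":0}]'

```text
t: 16.05
ee_pos: [0.6514, 0.1613, 0.042]
ee_rot: [0.352, 3.119, 0.001]
ft_force: [0.7, 0.9, -1.5]
finger_gap: 0.0476
grasp_force: 20.0
```

>>> jog_arm --rows '[{"tx":0,"ty":0,"tz":0.1,"ax":0,"ay":0,"az":0},{"tx":0,"ty":0,"tz":0.1,"ax":0,"ay":0,"az":0}]'

```text
t: 16.25
ee_pos: [0.6512, 0.1614, 0.0404]
ee_rot: [0.352, 3.12, 0.001]
ft_force: [-0.5, 0.2, 1.6]
finger_gap: 0.0475
grasp_force: 20.0
```

>>> jog_arm --rows '[{"tx":0,"ty":0,"tz":0,"ax":0,"ay":0,"az":0},{"tx":0,"ty":0,"tz":0,"ax":0,"ay":0,"az":0},{"tx":0,"ty":0,"tz":0,"ax":0,"ay":0,"az":0},{"tx":0,"ty":0,"tz":0,"ax":0,"ay":0,"az":0},{"tx":0,"ty":0,"tz":-2,"ax":0,"ay":0,"az":0},{"tx":0,"ty":0,"tz":-5,"ax":0,"ay":0,"az":0},{"tx":0,"ty":0,"tz":-9,"ax":0,"ay":0,"az":0},{"tx":0,"ty":0,"tz":-13,"ax":0,"ay":0,"az":0}]' --gripper 68

```text
t: 17.05
ee_pos: [0.6498, 0.1612, 0.1702]
ee_rot: [-0.352, -3.12, 0.0]
ft_force: [0.4, 0.3, -0.4]
finger_gap: 0.0622
grasp_force: 0.0
```

>>> jog_arm --rows '[{"tx":0,"ty":0,"tz":0,"ax":0,"ay":0,"az":0},{"tx":0,"ty":0,"tz":0,"ax":0,"ay":0,"az":0}]'

```text
t: 17.25
ee_pos: [0.6511, 0.1613, 0.1708]
ee_rot: [0.352, 3.119, 0.001]
ft_force: [0.0, -0.1, 0.1]
finger_gap: 0.0622
grasp_force: 0.0
```

```bash
python3 - <<'E'
from h import *
go((.4376,-.0044,.17))
E
```

```text
t 17.25 pos [0.6511 0.1613 0.1708] gap 0.0622 F [ 0.  -0.1  0.1] axes x,y,z [[-0.975, 0.223, -0.003], [0.223, 0.975, 0.001], [0.003, 0.0, -1.0]] q [ 0.06  0.41  1.32 -0.    1.4  -1.28]
(0.4376, -0.0044, 0.17) ->cm [ 1.712e+01 -2.091e+01  2.000e-02]
```

>>> jog_arm --rows '[{"tx":3,"ty":-3,"tz":0,"ax":0,"ay":0,"az":0},{"tx":6.5,"ty":-6,"tz":0,"ax":0,"ay":0,"az":0},{"tx":10,"ty":-9,"tz":0,"ax":0,"ay":0,"az":0},{"tx":13,"ty":-12.5,"tz":0,"ax":0,"ay":0,"az":0},{"tx":15.5,"ty":-16,"tz":0,"ax":0,"ay":0,"az":0},{"tx":17,"ty":-19.5,"tz":0,"ax":0,"ay":0,"az":0},{"tx":17.1,"ty":-20.9,"tz":0,"ax":0,"ay":0,"az":0},{"tx":17.1,"ty":-20.9,"tz":0,"ax":0,"ay":0,"az":0}]' --gripper 70

```text
t: 18.05
ee_pos: [0.4354, -0.0053, 0.1677]
ee_rot: [-0.357, -3.118, -0.0]
ft_force: [0.8, 0.3, -0.5]
finger_gap: 0.0646
grasp_force: 0.0
```

>>> jog_arm --rows '[{"tx":0,"ty":0,"tz":0,"ax":0,"ay":0,"az":0},{"tx":0,"ty":0,"tz":0,"ax":0,"ay":0,"az":0},{"tx":0,"ty":0,"tz":0,"ax":0,"ay":0,"az":0}]'

```text
t: 18.35
ee_pos: [0.4372, -0.0036, 0.169]
ee_rot: [-0.35, -3.121, -0.0]
ft_force: [0.4, -0.1, 0.3]
finger_gap: 0.0642
grasp_force: 0.0
```

```bash
python3 - <<'E'
from h import *
go((.4376,-.0044,.031))
im,d=ctrl.read_camera('side');cv2.imwrite('pics/side5.png',cv2.resize(im[50:350,200:500],None,fx=2,fy=2))
E
```

```text
t 18.35 pos [ 0.4372 -0.0036  0.169 ] gap 0.0642 F [ 0.4 -0.1  0.3] axes x,y,z [[-0.975, 0.222, 0.001], [0.222, 0.975, 0.0], [-0.001, 0.0, -1.0]] q [-0.29 -0.2   1.99  0.    1.35 -1.63]
(0.4376, -0.0044, 0.031) ->cm [-0.07 -0.07 13.8 ]
```

View pics/side5.png

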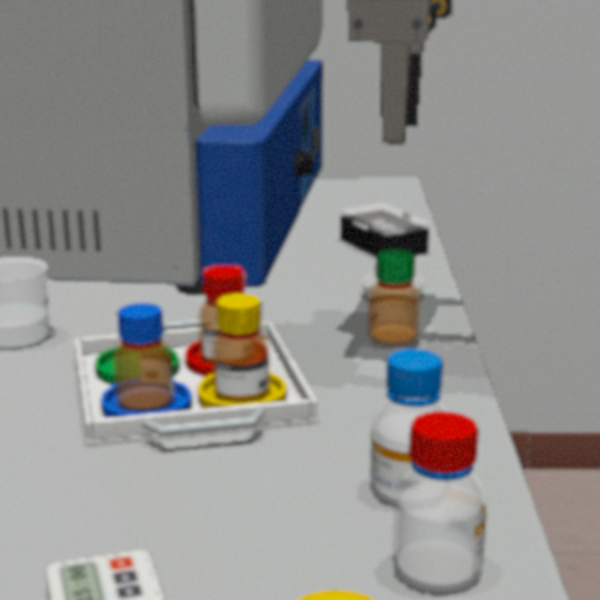

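Blue (143,355), yellow and red all stand in their nests, and green (395,300) is alone under the gripper. I'll descend and grip.

>>> jog_arm --rows '[{"tx":0,"ty":0,"tz":4,"ax":0,"ay":0,"az":0},{"tx":0,"ty":0,"tz":8,"ax":0,"ay":0,"az":0},{"tx":0,"ty":0,"tz":11,"ax":0,"ay":0,"az":0},{"tx":0,"ty":0,"tz":13,"ax":0,"ay":0,"az":0},{"tx":0,"ty":0,"tz":13.8,"ax":0,"ay":0,"az":0},{"tx":0,"ty":0,"tz":13.8,"ax":0,"ay":0,"az":0},{"tx":0,"ty":0,"tz":13.8,"ax":0,"ay":0,"az":0}]'

```text
t: 19.1
ee_pos: [0.4381, -0.0044, 0.0324]
ee_rot: [0.351, 3.12, -0.0]
ft_force: [0.4, 0.3, -0.1]
finger_gap: 0.0643
grasp_force: 0.0
```

>>> jog_arm --rows '[{"tx":0,"ty":0,"tz":0,"ax":0,"ay":0,"az":0},{"tx":0,"ty":0,"tz":0,"ax":0,"ay":0,"az":0},{"tx":0,"ty":0,"tz":0,"ax":0,"ay":0,"az":0},{"tx":0,"ty":0,"tz":0,"ax":0,"ay":0,"az":0},{"tx":0,"ty":0,"tz":0,"ax":0,"ay":0,"az":0},{"tx":0,"ty":0,"tz":0,"ax":0,"ay":0,"az":0}]' --gripper 40

```text
t: 19.7
ee_pos: [0.4381, -0.0045, 0.0323]
ee_rot: [0.352, 3.12, -0.0]
ft_force: [-0.2, 1.6, 6.1]
finger_gap: 0.0475
grasp_force: 20.0
```

```bash
python3 - <<'E'
from h import *
go((.6686,.0831,.166))
E
```

```text
t 19.7 pos [ 0.4381 -0.0045  0.0323] gap 0.0475 F [-0.2  1.6  6.1] axes x,y,z [[-0.975, 0.223, -0.002], [0.223, 0.975, 0.0], [0.002, -0.0, -1.0]] q [-0.29 -0.01  2.11  0.    1.04 -1.63]
(0.6686, 0.0831, 0.166) ->cm [-20.54  13.68 -13.32]
```

>>> jog_arm --rows '[{"tx":0,"ty":0,"tz":-1,"ax":0,"ay":0,"az":0},{"tx":0,"ty":0,"tz":-4,"ax":0,"ay":0,"az":0},{"tx":0,"ty":0,"tz":-8,"ax":0,"ay":0,"az":0},{"tx":0,"ty":1,"tz":-12,"ax":0,"ay":0,"az":0},{"tx":0,"ty":4,"tz":-13.5,"ax":0,"ay":0,"az":0},{"tx":-1,"ty":8,"tz":-13.5,"ax":0,"ay":0,"az":0},{"tx":-3,"ty":12,"tz":-13.5,"ax":0,"ay":0,"az":0},{"tx":-7,"ty":13.5,"tz":-13.5,"ax":0,"ay":0,"az":0}]'

```text
t: 20.5
ee_pos: [0.5346, 0.1153, 0.1666]
ee_rot: [-0.346, -3.121, -0.001]
ft_force: [2.1, -0.2, -0.2]
finger_gap: 0.0471
grasp_force: 20.0
```

>>> jog_arm --rows '[{"tx":-4,"ty":0.2,"tz":0,"ax":0,"ay":0,"az":0},{"tx":-8,"ty":0.2,"tz":0,"ax":0,"ay":0,"az":0},{"tx":-12,"ty":0.2,"tz":0,"ax":0,"ay":0,"az":0},{"tx":-13.5,"ty":0.2,"tz":0,"ax":0,"ay":0,"az":0},{"tx":-13.5,"ty":0.2,"tz":0,"ax":0,"ay":0,"az":0},{"tx":-13.5,"ty":0.2,"tz":0,"ax":0,"ay":0,"az":0},{"tx":-13.5,"ty":0.2,"tz":0,"ax":0,"ay":0,"az":0}]'

```text
t: 21.2
ee_pos: [0.6663, 0.0839, 0.1664]
ee_rot: [-0.352, -3.121, 0.0]
ft_force: [-0.7, 0.6, -2.3]
finger_gap: 0.0476
grasp_force: 20.0
```

```bash
python3 - <<'E'
from h import *
go((.6686,.0831,.0405))
E
```

```text
t 21.2 pos [0.6663 0.0839 0.1664] gap 0.0476 F [-0.7  0.6 -2.3] axes x,y,z [[-0.975, 0.223, 0.001], [0.223, 0.975, -0.0], [-0.001, 0.0, -1.0]] q [-0.05  0.42  1.32  0.    1.4  -1.4 ]
(0.6686, 0.0831, 0.0405) ->cm [-0.26 -0.03 12.59]
```

>>> jog_arm --rows '[{"tx":-0.1,"ty":0,"tz":4,"ax":0,"ay":0,"az":0},{"tx":-0.1,"ty":0,"tz":8,"ax":0,"ay":0,"az":0},{"tx":-0.1,"ty":0,"tz":10.5,"ax":0,"ay":0,"az":0},{"tx":-0.1,"ty":0,"tz":11.5,"ax":0,"ay":0,"az":0},{"tx":-0.1,"ty":0,"tz":12.2,"ax":0,"ay":0,"az":0},{"tx":-0.1,"ty":0,"tz":12.6,"ax":0,"ay":0,"az":0},{"tx":-0.1,"ty":0,"tz":12.6,"ax":0,"ay":0,"az":0},{"tx":-0.1,"ty":0,"tz":12.6,"ax":0,"ay":0,"az":0}]'

```text
t: 22.0
ee_pos: [0.6695, 0.0832, 0.042]
ee_rot: [0.352, 3.119, 0.0]
ft_force: [-0.2, 0.0, -2.2]
finger_gap: 0.0473
grasp_force: 20.0
```

>>> jog_arm --rows '[{"tx":0,"ty":0,"tz":0.1,"ax":0,"ay":0,"az":0},{"tx":0,"ty":0,"tz":0.1,"ax":0,"ay":0,"az":0}]'

```text
t: 22.2
ee_pos: [0.6693, 0.0832, 0.0405]
ee_rot: [0.352, 3.12, 0.0]
ft_force: [0.4, 0.1, 1.2]
finger_gap: 0.0473
grasp_force: 20.0
```

Release, go up, then retreat toward the clear space so the top camera can see the caddy.

>>> jog_arm --rows '[{"tx":0,"ty":0,"tz":0,"ax":0,"ay":0,"az":0},{"tx":0,"ty":0,"tz":0,"ax":0,"ay":0,"az":0},{"tx":0,"ty":0,"tz":0,"ax":0,"ay":0,"az":0},{"tx":0,"ty":0,"tz":0,"ax":0,"ay":0,"az":0},{"tx":0,"ty":0,"tz":-2,"ax":0,"ay":0,"az":0},{"tx":0,"ty":0,"tz":-5,"ax":0,"ay":0,"az":0},{"tx":0,"ty":0,"tz":-9,"ax":0,"ay":0,"az":0},{"tx":0,"ty":0,"tz":-13,"ax":0,"ay":0,"az":0}]' --gripper 68

```text
t: 23.0
ee_pos: [0.6679, 0.0833, 0.1702]
ee_rot: [-0.352, -3.12, 0.0]
ft_force: [0.9, -0.2, -0.2]
finger_gap: 0.0625
grasp_force: 0.0
```

>>> jog_arm --rows '[{"tx":4,"ty":0,"tz":0,"ax":0,"ay":0,"az":0},{"tx":8,"ty":0,"tz":0,"ax":0,"ay":0,"az":0},{"tx":12,"ty":0,"tz":0,"ax":0,"ay":0,"az":0},{"tx":16,"ty":0,"tz":0,"ax":0,"ay":0,"az":0},{"tx":20,"ty":0,"tz":0,"ax":0,"ay":0,"az":0},{"tx":24,"ty":0,"tz":0,"ax":0,"ay":0,"az":0},{"tx":24,"ty":0,"tz":0,"ax":0,"ay":0,"az":0},{"tx":24,"ty":0,"tz":0,"ax":0,"ay":0,"az":0}]'

```text
t: 23.8
ee_pos: [0.4345, 0.1369, 0.1698]
ee_rot: [0.351, 3.12, 0.0]
ft_force: [1.5, -0.0, 0.5]
finger_gap: 0.0627
grasp_force: 0.0
```

```bash
python3 - <<'E'
from h import *
go()
im,d=ctrl.read_camera('top');cv2.imwrite('pics/top4.png',im)
im2,_=ctrl.read_camera('side');cv2.imwrite('pics/side6.png',cv2.resize(im2[50:350,200:500],None,fx=2,fy=2))
E
```

```text
t 23.8 pos [0.4345 0.1369 0.1698] gap 0.0627 F [ 1.5 -0.   0.5] axes x,y,z [[-0.975, 0.222, -0.001], [0.222, 0.975, 0.0], [0.002, -0.0, -1.0]] q [ 0.04 -0.15  1.94 -0.    1.34 -1.31]
```

View pics/top4.png

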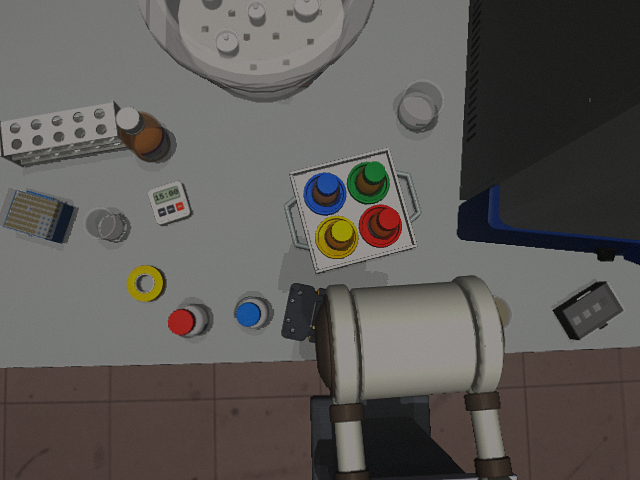

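View pics/side6.png

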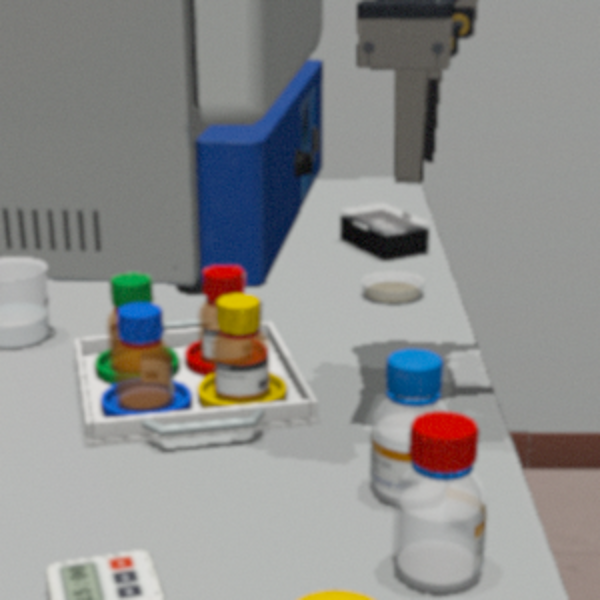

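All four amber bottles stand in their own nests (caps at 328,183; 375,173; 342,231; 389,219). The clear bottles are unmoved. One numeric check, then I'll hand in.

```bash
python3 - <<'E'
from h import *
im=cv2.imread('pics/top4.png');ok=True
for n,uv,c in[('B',(328,182),(.6506,.1612)),('G',(375,172),(.6686,.0831)),('Y',(342,230),(.5726,.143)),('R',(389,219),(.5906,.065))]:
    q=ray('top',blob(im,uv,13)[0][0],.091)[:2];e=np.linalg.norm(q-c);ok&=e<.008;print(n,q.round(4),'err mm',round(e*1e3,1))
if ok: print(ctrl.sign_off())
E
```

```text
B [0.6531 0.1615] err mm 2.5
G [0.6681 0.0819] err mm 1.3
Y [0.5779 0.1425] err mm 5.3
R [0.5919 0.0641] err mm 1.6
the job is handed in; nothing more can be done
None
```

I handed the job in at about 24 s: all four amber bottles stand upright in the nests matching their caps, measured 1 to 5 mm off centre from the top camera, and neither clear bottle was disturbed; the sign-off gave no verdict.

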